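# Test the hinges of two instrument cases

### The job

One of the two instrument cases on the bench has a worn hinge: take each lid by its T-handle with a light grip (40 N at most), pull it out of its catch, raise it to about half open (45 degrees) and let go to see whether it stays there. Leave the lid that stays standing about half open on its own, and press the panel of the one that sinks down until its catch snaps and it is fully home. Press gently, never with more than 25 N on a lid panel, and do not disturb the other things on the bench.

Things in the scene. Friction and masses are not known exactly. Their poses are not given: they have to be found in the camera images.
- case_a: One of two identical-looking grey hard instrument cases, fixed to the bench, 130 deep (x) x 180 wide (y) x 75 high. Origin: centre of its underside, on the bench; its front (handle, catch) faces its own -x, the hinge runs along the top of its +x side. Which case has the worn hinge is not known; the cases swap places. A sound hinge holds at any angle (about 2 N at the handle moves it).
- lid_a (a joint): Opening angle (rad) of case_a's lid (130 x 180 x 14 thick, 0.23 to 0.36 kg): 0 = fully home, resting rigidly; grows as the front rises; stop 1.35. Starts home. A spring catch at mid-front lets go at 4 to 10 N up at the handle. A worn hinge lets the lid sink at 0.1 to 0.25 rad/s; it comes to rest on the catch at 0.04 to 0.07 rad and needs 3 to 8 N down at the front to snap home.
- bar_a (a point): Centre of the T-handle of lid a: a round bright metal bar 14 thick, 44 long along y with flat ends, on a 12 wide stem in front of the lid, 26 from its front edge and 156 from the hinge axis; free space round it (73 mm to the bench when shut). It can be pinched end to end from above, and then turns between the pads as the lid swings. Its x points to the hinge, z out of the lid's outer face.
- top_a (a point): Point on the outer (upper) face of lid a at mid-width, 15 behind the lid's front edge and 115 from the hinge axis, directly above the catch: the place to press the lid home. Axes as the lid's.
- hinge_a (a point): Middle of the hinge axis of lid a, fixed to the case: 65 along +x and 75.5 up from the case's origin; y along the hinge, x away from the front. A worn hinge also resists fast motion (about 6 N at the handle per rad/s).
- case_b: One of two identical-looking grey hard instrument cases, fixed to the bench, 130 deep (x) x 180 wide (y) x 75 high. Origin: centre of its underside, on the bench; its front (handle, catch) faces its own -x, the hinge runs along the top of its +x side. Which case has the worn hinge is not known; the cases swap places. A sound hinge holds at any angle (about 2 N at the handle moves it).
- lid_b (a joint): Opening angle (rad) of case_b's lid (130 x 180 x 14 thick, 0.23 to 0.36 kg): 0 = fully home, resting rigidly; grows as the front rises; stop 1.35. Starts home. A spring catch at mid-front lets go at 4 to 10 N up at the handle. A worn hinge lets the lid sink at 0.1 to 0.25 rad/s; it comes to rest on the catch at 0.04 to 0.07 rad and needs 3 to 8 N down at the front to snap home.
- bar_b (a point): Centre of the T-handle of lid b: a round bright metal bar 14 thick, 44 long along y with flat ends, on a 12 wide stem in front of the lid, 26 from its front edge and 156 from the hinge axis; free space round it (73 mm to the bench when shut). It can be pinched end to end from above, and then turns between the pads as the lid swings. Its x points to the hinge, z out of the lid's outer face.
- top_b (a point): Point on the outer (upper) face of lid b at mid-width, 15 behind the lid's front edge and 115 from the hinge axis, directly above the catch: the place to press the lid home. Axes as the lid's.
- hinge_b (a point): Middle of the hinge axis of lid b, fixed to the case: 65 along +x and 75.5 up from the case's origin; y along the hinge, x away from the front. A worn hinge also resists fast motion (about 6 N at the handle per rad/s).
- analyser: Bystander: loose hand-held analyser, black box with blue top, 100 x 130 x 93 high, 0.9 kg, to the right of the cases. Origin: centre of its underside. Leave it alone.
- cap: Bystander: loose white round cap, 52 across, 14 high, on the bench in front of the cases. Origin: centre of its underside. Leave it alone.
- calibrator: Bystander: loose grey stepped cylinder, 52 across, 85 high, standing to the left of the cases. Origin: centre of its underside. Leave it alone.
Things that resemble listed ones, but are neither listed nor needed, are in the scene too. What is shaped like the case_a but red or yellow is not meant.

How it is judged:
By the outcome, as a careful person would: the job done as asked, in the order asked, and still so for the second after the job is handed in, with the robot touching nothing.
It also fails if it takes over 72 s, if anything falls off the work surface, if the arm or the gripper's body presses on something with over 40 N, if the wrist force passes 120 N, or if a joint passes its speed limit or range.

### The arm

A 6-joint arm with a two-finger parallel gripper is mounted at the origin on the work surface. World frame = base frame: x ahead of the robot, y to its left, z up, the work surface at z = 0. Lengths are in m, angles in rad, forces in N, time in s.
With the tool pointing down it reaches from about 0.425 to 0.95 m from the base axis. Payload 3.5 kg.
Tool frame: the origin (TCP) lies between the finger pads; the fingertips stand 19 mm ahead of it and the grasp point (between the pads) is the TCP; y points along the fingers, z is the direction in which the jaws open and shut, and the axes are right-handed (so a half turn about y gives the same grasp; the last joint's range is limited). The gripper opens to 85 mm and grips with 20 to 120 N. Pads are 22 mm wide; open, the fingers measure 114 mm over their backs; the gripper's body (76 mm by 85 mm) begins 54 mm behind the grasp point. The pads swing forward as they close: fully open they stand 13 mm farther back than shut.
Start: joints at [1.128, 0.286, 1.577, -0, 1.279, -0.15], TCP at [0.195, 0.646, 0.25] pointing down, gripper open.
Joint ranges: [-2.77, 2.77], [-0.9, 2.22], [0.21, 2.48], [-1.53, 4.67], [0.24, 2.81], [-2.84, 2.84]. Speed limits (rad/s): [2.79, 2.79, 3.14, 3.14, 3.14, 3.14].

### API

Orientations are given as a unit quaternion [x, y, z, w].
In Python, from plant import get_state, read_camera, camera_model, sign_off gives the robot as it stands.
- The arm moves only by the tool carry_out, never from a script. Its argument "moves" is a list of rows, each a list of 7 numbers: the turn, a rotation vector about the tool's x, y, z in rad, then the shift along the tool's x, y, z in m, then the closure, from -1 (fully open) to 1 (shut). In form: [[wx, wy, wz, dx, dy, dz, jaw], ...]. A call has 1 to 10 rows; each row shifts and turns the commanded pose from where the row before left it, along the tool's axes as they then stand; what a row does not reach is not made up. A row lasts 1/8 s, in which the tool goes at most 62.5 mm and 10.7 degrees, less where a joint would pass 70% of its speed; a pose out of reach is approached as far as the arm can. A call is refused whole if a number of a shift passes 0.0625 or a number of a turn 0.188, either way. A call with a gripper value outside its range is refused whole. The fingers move at their own pace and stop on an object; "squeeze" is the grip in N (left out, the last holds). Time passes only in rows, so rows that do not move let the fingers close. It gives the time, the measured TCP pose, the force and the opening at its end, in the units of the state.
- get_state(): the state, without advancing time (a new reading comes with each control period).
- read_camera(name): name is "scene" or "top" or "wrist"; returns the picture (480x640x3 uint8, blue, green, red); there is no depth.
- camera_model(name): a dict with "camera_matrix" (3x3 intrinsics, pixels), "D" ([k1, k2, p1, p2, k3] as OpenCV has them; the pictures are not rectified), "pose" (4x4, takes a point from camera to world coordinates). Camera axes: x right, y down, z forward; pixel columns grow to the right and rows downward; lengths in m; the calibration is good to about 2 mm. A picture is of the moment at which its call begins: read the wrist's pose just before it. camera_model takes no time and is no camera call; for the wrist camera it gives the pose at the moment of the call.
- sign_off(): hands the job in, once; it reports no verdict.
The state is a dict: "time": time; "qpos": joint angles; "dq": joint speeds; "joint_efforts": joint torques, N m; "eef_pos": TCP position; "tcp_rot": TCP orientation; "contact_force": force on the tool from outside, world axes, zero at the start; "wrist_torque": the same for the moment, N m; "opening": opening from 0.0 (shut) to 1.0 (fully open).
Only numpy, scipy, OpenCV 4.12 (cv2) and the standard library are available. Lean on these libraries where they do the work, as an engineer would, in place of code of your own. Each camera call takes 0.05 s, during which the arm holds its last target. There are 200 camera calls.

## Working session

There is one attempt and no reset: what is moved stays moved. The work goes in short steps, Python scripts to look and compute and a tool call to move; the robot and the scene stay as the last step left them, time stands still between calls to the robot, and variables do not carry over. Pictures are saved under pics/ and viewed, about 8 in all and at most 12, crops included, and the job is handed in when it is done.

Besides the shell and the picture viewer there is one more tool, called after "Request:" by a JSON object that holds its "name" and its "arguments". carry_out: Moves the arm, as the interface text tells. Its arguments: {"type":"object","properties":{"moves":{"type":"array","items":{"type":"array","items":{"type":"number"}}},"squeeze":{"type":"number"}},"required":["moves"]}

```bash
mkdir -p pics
cat > h.py <<'E'
import sys; sys.path.insert(0,'.')
import numpy as np,cv2
from plant import *
from scipy.spatial.transform import Rotation as R
def ray(name,uv,m=None):
    m=m or camera_model(name);P=np.array(m["pose"])
    u=cv2.undistortPoints(np.array(uv,float).reshape(-1,1,2),np.array(m["camera_matrix"]),np.array(m["D"])).reshape(-1,2)
    return P[:3,3],(np.c_[u,np.ones(len(u))])@P[:3,:3].T
def onz(name,uv,z,m=None):
    o,d=ray(name,uv,m);z=np.broadcast_to(z,len(d));return o+d*((z-o[2])/d[:,2])[:,None]
def proj(name,p,m=None):
    m=m or camera_model(name);P=np.linalg.inv(np.array(m["pose"]))
    return cv2.projectPoints(np.array(p,float).reshape(-1,1,3),cv2.Rodrigues(P[:3,:3])[0],P[:3,3],np.array(m["camera_matrix"]),np.array(m["D"]))[0].reshape(-1,2)
E
python3 - <<'E'
from h import *
for n in("scene","top"):
    cv2.imwrite(f"pics/{n}1.png",read_camera(n));print(n,np.round(camera_model(n)["pose"],3).tolist())
s=get_state();print(s);print(R.from_quat(s["tcp_rot"]).as_matrix().round(3))
E
```

```text
scene [[-0.239, 0.593, -0.769, 1.574], [0.971, 0.164, -0.176, 0.234], [0.021, -0.788, -0.615, 0.918], [0.0, 0.0, 0.0, 1.0]]
top [[-0.019, -0.985, 0.17, 0.397], [-1.0, 0.017, -0.014, -0.009], [0.011, -0.17, -0.985, 1.025], [0.0, 0.0, 0.0, 1.0]]
{'time': 0.1, 'qpos': array([ 1.12801013e+00,  2.87119028e-01,  1.57801918e+00,  6.53611639e-06,
        1.27858421e+00, -1.50015494e-01]), 'dq': array([-0.00012783, -0.00242355, -0.00431097, -0.00066135, -0.00081813,
       -0.0015745 ]), 'joint_efforts': array([ 1.25942941e-03, -4.07297516e+01, -2.93699026e+01, -1.18064386e-04,
        3.40473911e-03,  6.19744895e-06]), 'eef_pos': array([0.19455351, 0.64578578, 0.24906366]), 'tcp_rot': array([ 0.70026313, -0.10336344,  0.10291935, -0.69882412]), 'contact_force': array([ 0.14675766, -0.19072267,  0.44124553]), 'wrist_torque': array([-0.00810946,  0.00049212, -0.0252023 ]), 'opening': 1.0018179791317934}
[[ 0.957 -0.001  0.289]
 [-0.289 -0.002  0.957]
 [-0.    -1.    -0.002]]
```

View pics/top1.png

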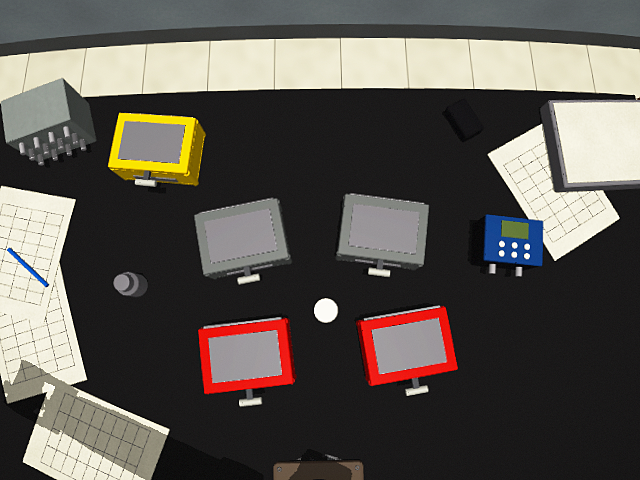

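View pics/scene1.png

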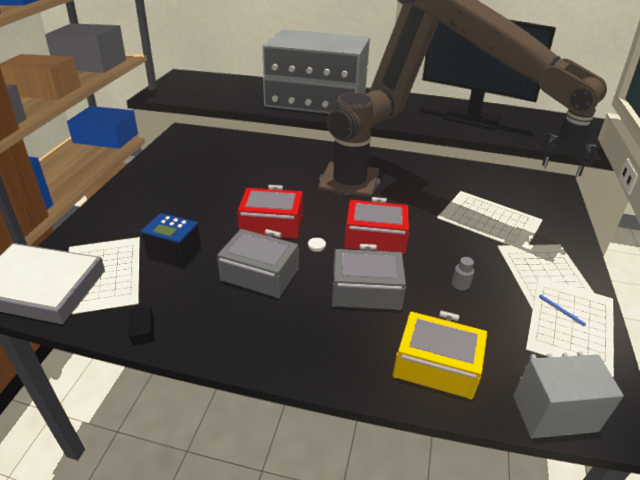

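The top view shows the two grey cases, with bars at about (249,279) and (379,272). The red cases stand in front of them, the cap is at (326,310), the analyser at (513,240) and the calibrator at (130,284).

Run:
```python
from h import *
im=cv2.imread("pics/top1.png").astype(int)
g=im.min(2)
for n,(x0,y0,x1,y1) in {"L":(232,268,264,290),"R":(364,260,394,282)}.items():
    m=(g[y0:y1,x0:x1]>150);v,u=np.nonzero(m)
    _,lab,st,_=cv2.connectedComponentsWithStats(m.astype(np.uint8))
    k=1+st[1:,4].argmax();v,u=np.nonzero(lab==k)
    r=cv2.minAreaRect(np.c_[u+x0,v+y0].astype(np.float32));print(n,r)
    b=cv2.boxPoints(r);c=onz("top",[r[0]],.084)[0]
    p=onz("top",np.c_[u+x0,v+y0],.084);w,V=np.linalg.eigh(np.cov(p[:,:2].T))
    d=V[:,1];print(c,"bar dir deg",np.degrees(np.arctan2(d[1],d[0])),"len",np.ptp(p[:,:2]@d))
# panel (bluish-purple inner) quads
for n,(x0,y0,x1,y1) in {"L":(190,195,295,282),"R":(335,190,432,272)}.items():
    s=im[y0:y1,x0:x1];m=((s[...,0]-s[...,1]>4)&(s[...,2]>60)).astype(np.uint8)
    c=max(cv2.findContours(m,0,2)[0],key=cv2.contourArea)
    q=cv2.boxPoints(cv2.minAreaRect(c))+[x0,y0];P=onz("top",q,.089)
    print(n,q.round(1).tolist());print(P[:,:2].round(3).tolist(),P.mean(0).round(3))
    for i in range(4):
        e=P[(i+1)%4]-P[i];print(np.linalg.norm(e).round(3),np.degrees(np.arctan2(e[1],e[0])).round(1))
print(onz("top",[[326,310]],.014), onz("top",[[130,284]],.04),onz("top",[[248,320],[405,310],[450,308],[202,328],[250,401],[417,390]],.089))
```

```text
L ((247.99998474121094, 278.5), (5.447756290435791, 21.02275276184082), 77.90524291992188)
[0.48458001 0.13667171 0.084     ] bar dir deg 101.02466238173004 len 0.043123506805077746
R ((378.7077331542969, 271.8384704589844), (21.20993995666504, 5.457528114318848), 7.125016689300537)
[ 0.49357497 -0.13276269  0.084     ] bar dir deg 81.58627137475023 len 0.04385465738604191
L [[203.3, 231.8], [265.5, 203.3], [270.1, 213.5], [208.0, 242.0]]
[[0.583, 0.231], [0.642, 0.1], [0.62, 0.091], [0.561, 0.22]] [0.601 0.16  0.089]
0.143 -65.7
0.024 -155.9
0.142 114.2
0.024 25.6
R [[351.9, 211.6], [355.8, 201.2], [419.8, 224.8], [415.9, 235.2]]
[[0.621, -0.081], [0.643, -0.09], [0.59, -0.223], [0.568, -0.213]] [ 0.606 -0.152  0.089]
0.024 -21.4
0.143 -111.6
0.024 157.0
0.143 68.4
[[ 0.41918683 -0.02344396  0.014     ]] [[0.47978028 0.40384816 0.04      ]] [[ 0.40000274  0.13555326  0.089     ]
 [ 0.41399716 -0.18304071  0.089     ]
 [ 0.41552797 -0.27642608  0.089     ]
 [ 0.38486343  0.22928633  0.089     ]
 [ 0.23985922  0.13184199  0.089     ]
 [ 0.25392318 -0.20107993  0.089     ]]
```

Request:
{"name": "carry_out", "arguments": {"moves": [[0,-0.12,0,0,0,0,-1],[0,-0.12,0,0,0,0,-1],[0,-0.12,0,0,0,0,-1],[0,-0.12,0,0,0,0,-1],[0,0,0,0.012,0,-0.035,-1],[0,0,0,0.012,0,-0.035,-1],[0,0,0,0.012,0,-0.035,-1],[0,0,0,0.012,0,-0.035,-1],[0,0,0,0.012,0,-0.035,-1],[0,0,0,0.012,0,-0.035,-1]], "squeeze": 35}}

```text
time: 1.35
eef_pos: [0.3048, 0.452, 0.2498]
tcp_rot: [0.704, 0.066, -0.066, -0.704]
contact_force: [0.3, -0.5, 0.6]
opening: 0.998
```

Request:
{"name": "carry_out", "arguments": {"moves": [[0,0,0,0.012,0,-0.035,-1],[0,0,0,0.012,0,-0.035,-1],[0,0,0,0.012,0,-0.035,-1],[0,0,0,0.012,0,-0.035,-1],[0,0,0,0.012,0,-0.035,-1],[0,0,0,0.012,0,-0.035,-1],[0,0,0,0.012,0,-0.035,-1],[0,0,0,0.012,0,-0.035,-1],[0,0,0,0.012,0,-0.034,-1],[0,0,0,0.01,0.0,-0.03,-1]]}}

```text
time: 2.6
eef_pos: [0.4848, 0.1361, 0.2499]
tcp_rot: [-0.704, -0.066, 0.066, 0.704]
contact_force: [0.1, 0.3, 0.0]
opening: 0.996
```

Run:
```python
from h import *
m=camera_model("wrist");cv2.imwrite("pics/w1.png",read_camera("wrist"));import json
json.dump({k:np.array(v).tolist() for k,v in m.items()},open("w1.json","w"))
s=get_state();print(s["time"],s["eef_pos"],R.from_quat(s["tcp_rot"]).as_matrix().round(3).tolist(),s["qpos"].round(2))
print(np.round(m["pose"],3))
print(proj("wrist",[[.485,.137,.08]],m))
```

```text
2.65 [0.48633744 0.13355221 0.24994671] [[0.983, 0.001, -0.184], [0.184, -0.003, 0.983], [0.0, -1.0, -0.003]] [ 0.07 -0.1   1.99 -0.    1.25 -1.69]
[[-0.187  0.941  0.281  0.412]
 [ 0.982  0.179  0.054  0.122]
 [ 0.001  0.287 -0.958  0.372]
 [ 0.     0.     0.     1.   ]]
[[314.2857276  222.86787483]]
```

View pics/w1.png

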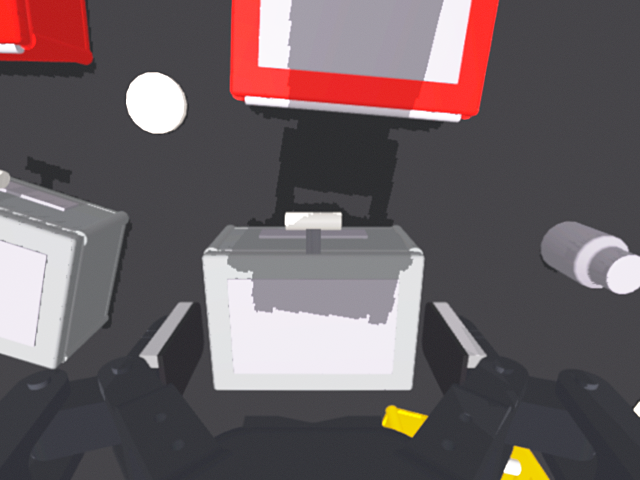

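Run:
```python
from h import *
import json
m=json.load(open("w1.json"));im=cv2.imread("pics/w1.png").astype(int)
s=im[205:233,275:350];k=(s.min(2)>190);_,lab,st,_=cv2.connectedComponentsWithStats(k.astype(np.uint8));i=1+st[1:,4].argmax();print(st[i])
v,u=np.nonzero(lab==i);r=cv2.minAreaRect(np.c_[u+275,v+205].astype(np.float32));print(r)
for z in(.080,.085):print(onz("wrist",[r[0]],z,m))
s=get_state();print(s["eef_pos"],s["contact_force"])
```

```text
[ 10   8  56  16 876]
((312.5, 220.5), (15.0, 55.0), 90.0)
[[0.48335179 0.13523381 0.08      ]]
[[0.48213265 0.13499839 0.085     ]]
[0.48633744 0.13355221 0.24994671] [ 1.00541482 -2.02032132  1.13130502]
```

Request:
{"name": "carry_out", "arguments": {"moves": [[0,0,0,-0.002,0.02,0.0024,-1],[0,0,0,0,0.03,0,-1],[0,0,0,0,0.03,0,-1],[0,0,0,0,0.03,0,-1],[0,0,0,0,0.02,0,-1],[0,0,0,0,0.02,0,-1],[0,0,0,0,0.01,0,-1],[0,0,0,0,0.009,0,-1],[0,0,0,0,0,0,-0.5],[0,0,0,0,0,0,0]], "squeeze": 35}}

```text
time: 3.9
eef_pos: [0.4827, 0.1394, 0.082]
tcp_rot: [0.704, 0.067, -0.066, -0.704]
contact_force: [1.1, 0.7, -0.3]
opening: 0.606
```

Request:
{"name": "carry_out", "arguments": {"moves": [[0,0,0,0,0,0,0.3],[0,0,0,0,0,0,0.6],[0,0,0,0,0,0,1],[0,0,0,0,0,0,1],[0,0,0,0,0,0,1],[0,0,0,0,0,0,1]], "squeeze": 35}}

```text
time: 4.65
eef_pos: [0.4832, 0.1364, 0.083]
tcp_rot: [0.706, 0.067, -0.067, -0.701]
contact_force: [-2.6, -10.7, 4.3]
opening: 0.503
```

Run:
```python
from h import *
s=get_state();print(s)
th=np.arange(0,46,4.5)*np.pi/180;r=np.array([.156,0.0045]);x=.156*np.cos(th)+.0045*np.sin(th);z=.156*np.sin(th)+.0045*np.cos(th)
print(np.c_[-np.diff(x),np.diff(z)].round(4))
```

```text
{'time': 4.65, 'qpos': array([ 0.07617518,  0.11779705,  2.1122242 , -0.00905407,  0.91067444,
       -1.67921777]), 'dq': array([-2.71911288e-05,  1.35158011e-03,  1.55917920e-05, -1.42640261e-03,
       -4.39896976e-04, -2.53377331e-03]), 'joint_efforts': array([ 5.11586800e+00, -2.64035779e+01, -2.31336164e+01,  2.20929153e+00,
       -6.00338113e-01,  1.06255335e-02]), 'eef_pos': array([0.48321887, 0.13642223, 0.0829936 ]), 'tcp_rot': array([ 0.70644316,  0.06740122, -0.06684863, -0.70137465]), 'contact_force': array([ -2.64549787, -10.680734  ,   4.33813676]), 'wrist_torque': array([-1.96389824,  0.24164918,  0.03051847]), 'opening': 0.5031723779352809}
[[0.0001 0.0122]
 [0.0011 0.0121]
 [0.002  0.0119]
 [0.003  0.0117]
 [0.0039 0.0114]
 [0.0048 0.011 ]
 [0.0057 0.0105]
 [0.0065 0.01  ]
 [0.0073 0.0094]
 [0.0081 0.0088]]
```

Request:
{"name": "carry_out", "arguments": {"moves": [[0,0,0,0,0,-0.0015,1],[0,0,0,0,0,-0.0015,1],[0,0,0,0,-0.006,0,1],[0,0,0,0,-0.006,0,1],[0,0,0,0.0005,-0.006,0,1],[0,0,0,0.0006,-0.006,0,1],[0,0,0,0.001,-0.006,0,1],[0,0,0,0.001,-0.006,0,1],[0,0,0,0.0015,-0.006,0,1],[0,0,0,0.0015,-0.006,0,1]], "squeeze": 35}}

```text
time: 5.9
eef_pos: [0.4906, 0.1376, 0.1296]
tcp_rot: [-0.704, -0.068, 0.064, 0.704]
contact_force: [7.8, 0.7, -9.0]
opening: 0.5
```

Request:
{"name": "carry_out", "arguments": {"moves": [[0,0,0,0.002,-0.0057,0,1],[0,0,0,0.002,-0.0057,0,1],[0,0,0,0.0024,-0.0055,0,1],[0,0,0,0.0024,-0.0055,0,1],[0,0,0,0.0028,-0.0053,0,1],[0,0,0,0.0028,-0.0053,0,1],[0,0,0,0.0033,-0.005,0,1],[0,0,0,0.0033,-0.005,0,1],[0,0,0,0.0037,-0.0047,0,1],[0,0,0,0.0037,-0.0047,0,1]]}}

```text
time: 7.15
eef_pos: [0.5161, 0.1424, 0.18]
tcp_rot: [0.704, 0.065, -0.067, -0.704]
contact_force: [5.1, -0.7, -11.1]
opening: 0.502
```

Request:
{"name": "carry_out", "arguments": {"moves": [[0,0,0,0.0039,-0.0045,0,1],[0,0,0,0.004,-0.0044,0,1],[0,0,0,0.001,-0.001,0,1],[0,0,0,0,0,0,1],[0,0,0,0,0,0,1]]}}

```text
time: 7.78
eef_pos: [0.5255, 0.1442, 0.1913]
tcp_rot: [0.704, 0.066, -0.066, -0.704]
contact_force: [4.7, -2.3, -9.6]
opening: 0.498
```

Request:
{"name": "carry_out", "arguments": {"moves": [[0,0,0,0.001,0.001,0,1],[0,0,0,0.001,0.001,0,1],[0,0,0,0,0,0,1]]}}

```text
time: 8.15
eef_pos: [0.5257, 0.1442, 0.1912]
tcp_rot: [0.705, 0.064, -0.068, -0.703]
contact_force: [-7.0, -4.2, 2.8]
opening: 0.504
```

Request:
{"name": "carry_out", "arguments": {"moves": [[0,0,0,0,0,0,0],[0,0,0,0,0,0,-0.2],[0,0,0,0,0,0,-0.5]]}}

```text
time: 8.52
eef_pos: [0.5284, 0.1454, 0.1914]
tcp_rot: [-0.704, -0.067, 0.065, 0.704]
contact_force: [0.4, -0.3, 0.0]
opening: 0.748
```

Run:
```python
from h import *
s=get_state();print(s["time"],s["eef_pos"],s["contact_force"],s["opening"])
cv2.imwrite("pics/s_rel.png",read_camera("scene"));cv2.imwrite("pics/t_rel.png",read_camera("top"))
```

```text
8.525 [0.52837907 0.14537747 0.19139517] [ 0.4486755  -0.29704196  0.03910655] 0.7477529951519726
```

Request:
{"name": "carry_out", "arguments": {"moves": [[0,0,0,0,0,0,-0.8],[0,0,0,0,-0.005,0,-1],[0,0,0,0,-0.01,0,-1],[0,0,0,0,-0.015,0,-1],[0,0,0,0,-0.02,0,-1],[0,0,0,0,-0.02,0,-1],[0,0,0,0,-0.02,0,-1],[0,0,0,0,0,0,-1]]}}

```text
time: 9.62
eef_pos: [0.5285, 0.1449, 0.2826]
tcp_rot: [0.704, 0.068, -0.064, -0.704]
contact_force: [0.4, 0.2, 0.1]
opening: 0.996
```

Run:
```python
from h import *
s=get_state();print(s["time"],s["eef_pos"],s["contact_force"],s["opening"])
a=cv2.imread("pics/s_rel.png");b=read_camera("scene");w=read_camera("wrist")
m=camera_model("wrist");import json
json.dump({k:np.array(v).tolist() for k,v in m.items()},open("w2.json","w"));cv2.imwrite("pics/w2.png",w);cv2.imwrite("pics/s2.png",b)
c=lambda i:cv2.resize(i[190:320,300:430],(400,400))
cv2.imwrite("pics/cmp.png",np.vstack([np.hstack([c(a),c(b)]),np.hstack([cv2.resize(w,(266,200)),np.zeros((200,534,3),np.uint8)])]))
```

```text
9.625 [0.52846789 0.14492368 0.28256248] [0.43044714 0.22923214 0.07968266] 0.9964297482317873
```

View pics/cmp.png

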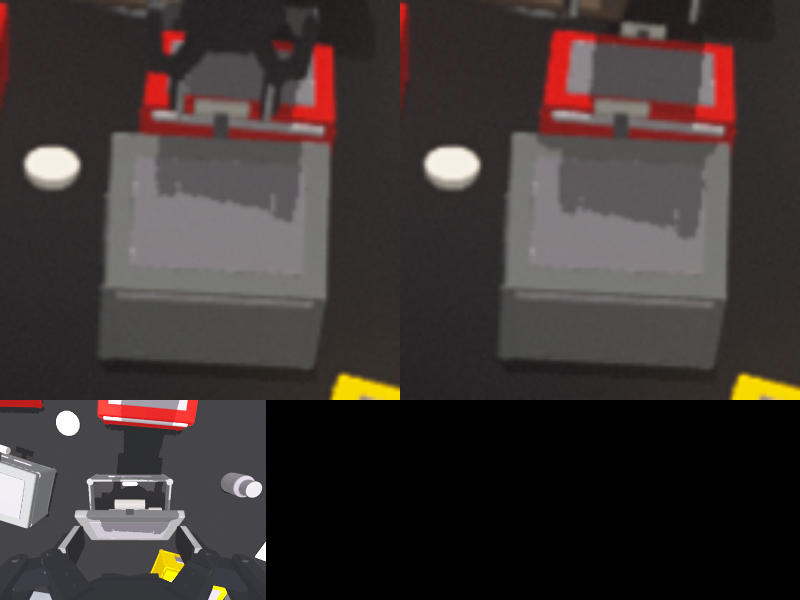

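The first lid (left) stands where it was released: its front edge is at the same height in both crops. On to the second.

Request:
{"name": "carry_out", "arguments": {"moves": [[0,0,0,-0.0107,0,-0.0334,-1],[0,0,0,-0.0107,0,-0.0334,-1],[0,0,0,-0.0107,0,-0.0334,-1],[0,0,0,-0.0107,0,-0.0334,-1],[0,0,0,-0.0107,0,-0.0334,-1],[0,0,0,-0.0107,0,-0.0334,-1],[0,0,0,-0.0107,0,-0.0334,-1],[0,0,0,-0.0107,0,-0.0334,-1],[0,0.1625,0,0,0,0,-1],[0,0.1625,0,0,0,0,-1]]}}

```text
time: 10.98
eef_pos: [0.4922, -0.134, 0.278]
tcp_rot: [-0.705, 0.052, -0.05, 0.706]
contact_force: [0.5, 0.2, 1.2]
opening: 1.0
```

Request:
{"name": "carry_out", "arguments": {"moves": [[0,0,0,0,0.016,0,-1],[0,0,0,0,0.016,0,-1],[0,0,0,0,0,0,-1]]}}

```text
time: 11.35
eef_pos: [0.4916, -0.1328, 0.2444]
tcp_rot: [-0.705, 0.05, -0.046, 0.706]
contact_force: [0.2, -0.7, -0.3]
opening: 1.005
```

Run:
```python
from h import *
m=camera_model("wrist");s=get_state();w=read_camera("wrist");cv2.imwrite("pics/w3.png",w)
cv2.imwrite("pics/s3.png",read_camera("scene"))
print(s["time"],s["eef_pos"],R.from_quat(s["tcp_rot"]).as_matrix().round(3).tolist())
im=w.astype(int);x,y=proj("wrist",[[.493,-.133,.08]],m)[0].astype(int);print(x,y)
x0,y0=x-45,y-18
q=im[y0:y+18,x0:x+45];k=(q.min(2)>170);_,lab,st,_=cv2.connectedComponentsWithStats(k.astype(np.uint8));i=1+st[1:,4].argmax();print(st[1:])
v,u=np.nonzero(lab==i);r=cv2.minAreaRect(np.c_[u+x0,v+y0].astype(np.float32));print(r)
print(onz("wrist",[r[0]],.08,m))
a=cv2.imread("pics/s2.png");b=cv2.imread("pics/s3.png")
c=lambda i:cv2.resize(i[190:290,320:430],(400,364))
cv2.imwrite("pics/cmp2.png",np.vstack([np.hstack([c(a),c(b)]),np.hstack([cv2.resize(w[150:390,100:540],(420,230)),np.zeros((230,380,3),np.uint8)])]))
```

```text
11.35 [ 0.49158483 -0.13284328  0.24439448] [[0.991, -0.005, 0.136], [-0.136, 0.003, 0.991], [-0.005, -1.0, 0.002]]
313 226
[[ 16  10  57  18 913]]
((312.0489196777344, 226.90658569335938), (56.159812927246094, 16.864919662475586), 1.080924153327942)
[[ 0.49317441 -0.13395436  0.08      ]]
```

View pics/cmp2.png

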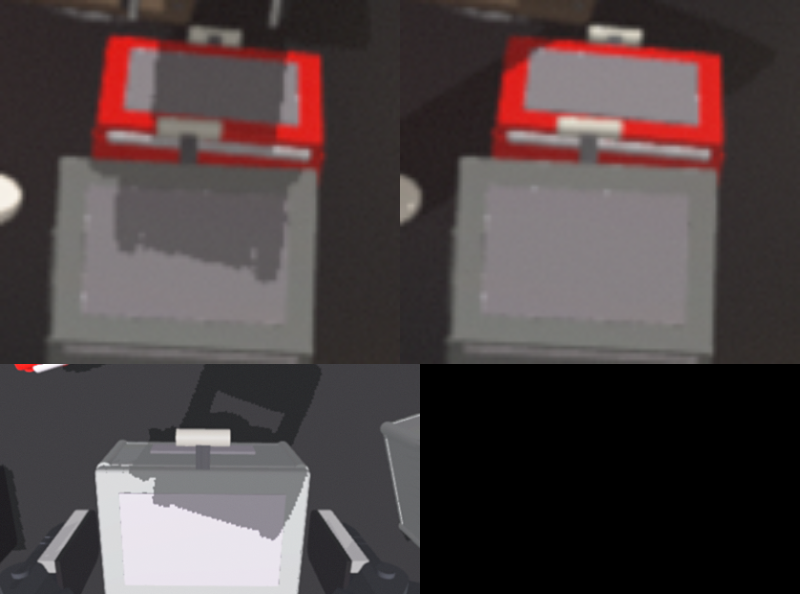

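Left lid unchanged after 2.8 s (bar at the same row). The second bar is at (0.493,-0.134); descending.

Request:
{"name": "carry_out", "arguments": {"moves": [[0,0,0,0.0017,0.02,-0.001,-1],[0,0,0,0,0.03,0,-1],[0,0,0,0,0.03,0,-1],[0,0,0,0,0.03,0,-1],[0,0,0,0,0.02,0,-1],[0,0,0,0,0.02,0,-1],[0,0,0,0,0.01,0,-1],[0,0,0,0,0.004,0,-1],[0,0,0,0,0,0,-0.5],[0,0,0,0,0,0,-0.2]], "squeeze": 35}}

```text
time: 12.7
eef_pos: [0.4951, -0.1352, 0.0845]
tcp_rot: [0.706, -0.048, 0.049, -0.705]
contact_force: [0.1, 0.5, -0.4]
opening: 0.611
```

Request:
{"name": "carry_out", "arguments": {"moves": [[0,0,0,0,0,0,0],[0,0,0,0,0,0,0.3],[0,0,0,0,0,0,0.6],[0,0,0,0,0,0,1],[0,0,0,0,0,0,1],[0,0,0,0,0,0,1]]}}

```text
time: 13.45
eef_pos: [0.4952, -0.1334, 0.085]
tcp_rot: [-0.704, 0.049, -0.05, 0.707]
contact_force: [-0.1, 6.1, 6.1]
opening: 0.503
```

Request:
{"name": "carry_out", "arguments": {"moves": [[0,0,0,0,0,0.0015,1],[0,0,0,0,-0.006,0,1],[0,0,0,0.0005,-0.006,0,1],[0,0,0,0.0006,-0.006,0,1],[0,0,0,0.001,-0.006,0,1],[0,0,0,0.001,-0.006,0,1],[0,0,0,0.0012,-0.006,0,1],[0,0,0,0.0015,-0.006,0,1],[0,0,0,0.0018,-0.006,0,1],[0,0,0,0.002,-0.0057,0,1]], "squeeze": 35}}

```text
time: 14.7
eef_pos: [0.5048, -0.1346, 0.1367]
tcp_rot: [-0.705, 0.048, -0.049, 0.705]
contact_force: [6.3, 0.2, -6.5]
opening: 0.501
```

Request:
{"name": "carry_out", "arguments": {"moves": [[0,0,0,0.0022,-0.0057,0,1],[0,0,0,0.0024,-0.0055,0,1],[0,0,0,0.0026,-0.0055,0,1],[0,0,0,0.0028,-0.0053,0,1],[0,0,0,0.0028,-0.0053,0,1],[0,0,0,0.0033,-0.005,0,1],[0,0,0,0.0033,-0.005,0,1],[0,0,0,0.0037,-0.0047,0,1],[0,0,0,0.0037,-0.0047,0,1],[0,0,0,0,0,0,1]]}}

```text
time: 15.95
eef_pos: [0.5314, -0.1385, 0.1841]
tcp_rot: [0.705, -0.048, 0.049, -0.705]
contact_force: [5.1, -0.7, -8.3]
opening: 0.5
```

Request:
{"name": "carry_out", "arguments": {"moves": [[0,0,0,0.0035,-0.0035,0,1],[0,0,0,0.0035,-0.003,0,1],[0,0,0,0.002,0,0,1],[0,0,0,0,0,0,1],[0,0,0,0,0,0,1]]}}

```text
time: 16.58
eef_pos: [0.5388, -0.1396, 0.1919]
tcp_rot: [0.705, -0.05, 0.047, -0.705]
contact_force: [-5.1, -0.6, 1.7]
opening: 0.5
```

Request:
{"name": "carry_out", "arguments": {"moves": [[0,0,0,0,0,0,0],[0,0,0,0,0,0,-0.2],[0,0,0,0,0,0,-0.8]]}}

```text
time: 16.95
eef_pos: [0.5407, -0.14, 0.1919]
tcp_rot: [0.706, -0.047, 0.05, -0.705]
contact_force: [0.4, -0.0, 0.1]
opening: 0.797
```

Run:
```python
from h import *
s=get_state();print(s["time"],s["eef_pos"],s["contact_force"],s["opening"])
cv2.imwrite("pics/s4.png",read_camera("scene"))
```

```text
16.95 [ 0.54074468 -0.14000453  0.19187403] [ 0.35003864 -0.00439536  0.08012598] 0.7966901086343287
```

Request:
{"name": "carry_out", "arguments": {"moves": [[0,0,0,0,0,0,-1],[0,0,0,0,-0.005,0,-1],[0,0,0,0,-0.01,0,-1],[0,0,0,0,-0.015,0,-1],[0,0,0,0,-0.02,0,-1],[0,0,0,0,-0.02,0,-1],[0,0,0,0,-0.02,0,-1],[0,0,0,0,0,0,-1]]}}

```text
time: 18.0
eef_pos: [0.5407, -0.1401, 0.2836]
tcp_rot: [0.706, -0.047, 0.05, -0.705]
contact_force: [0.8, -0.9, -0.5]
opening: 1.003
```

Run:
```python
from h import *
s=get_state();print(s["time"],s["eef_pos"],s["contact_force"],s["opening"],s["qpos"].round(2))
a=cv2.imread("pics/s4.png");b=read_camera("scene");w=read_camera("wrist");cv2.imwrite("pics/w5.png",w)
c=lambda i:cv2.resize(i[175:305,200:330],(400,400))
cv2.imwrite("pics/cmp3.png",np.vstack([np.hstack([c(a),c(b)]),np.hstack([cv2.resize(w,(266,200)),np.zeros((200,534,3),np.uint8)])]))
```

```text
18.0 [ 0.54072888 -0.1401035   0.28360258] [ 0.77979214 -0.8664985  -0.45784457] 1.0032184960677788 [-0.44  0.    1.83  0.    1.3  -1.87]
```

View pics/cmp3.png

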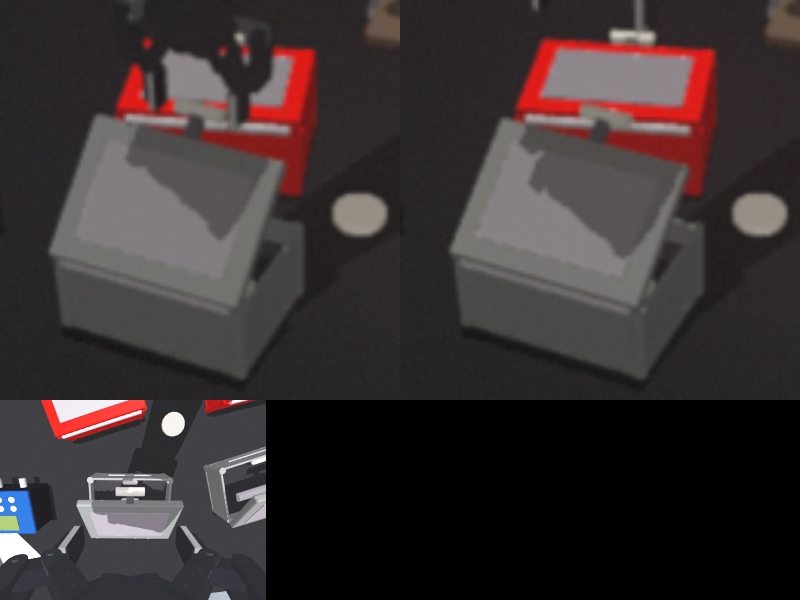

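The right lid sinks: its front edge and bar dropped about 5 px in the crop. I'll wait above its press point with the gripper shut while it settles.

Request:
{"name": "carry_out", "arguments": {"moves": [[0,0,0,-0.007,0,0,-0.5],[0,0,0,0,0,0,0.5],[0,0,0,0,0,0,1],[0,0,0,0,0,0,1],[0,0,0,0,0,0,1],[0,0,0,0,0,0,1],[0,0,0,0,0,0,1],[0,0,0,0,0,0,1],[0,0,0,0,0,0,1],[0,0,0,0,0,0,1]], "squeeze": 20}}

```text
time: 19.35
eef_pos: [0.5328, -0.1387, 0.2806]
tcp_rot: [-0.705, 0.049, -0.049, 0.705]
contact_force: [0.1, -0.2, 0.5]
opening: 0.005
```

Request:
{"name": "carry_out", "arguments": {"moves": [[0,0,0,0,0,0,1],[0,0,0,0,0,0,1],[0,0,0,0,0,0,1],[0,0,0,0,0,0,1],[0,0,0,0,0,0,1],[0,0,0,0,0,0,1],[0,0,0,0,0,0,1],[0,0,0,0,0,0,1],[0,0,0,0,0,0,1],[0,0,0,0,0,0,1]]}}

```text
time: 20.6
eef_pos: [0.5328, -0.1387, 0.2805]
tcp_rot: [0.705, -0.049, 0.049, -0.705]
contact_force: [-0.3, -0.3, -0.6]
opening: 0.001
```

Request:
{"name": "carry_out", "arguments": {"moves": [[0,0,0,0,0,0,1],[0,0,0,0,0,0,1],[0,0,0,0,0,0,1],[0,0,0,0,0,0,1],[0,0,0,0,0,0,1],[0,0,0,0,0,0,1],[0,0,0,0,0,0,1],[0,0,0,0,0,0,1],[0,0,0,0,0,0,1],[0,0,0,0,0,0,1]]}}

```text
time: 21.85
eef_pos: [0.5328, -0.1387, 0.2805]
tcp_rot: [0.705, -0.049, 0.049, -0.705]
contact_force: [0.9, 0.0, 1.7]
opening: 0.001
```

Request:
{"name": "carry_out", "arguments": {"moves": [[0,0,0,0,0,0,1],[0,0,0,0,0,0,1],[0,0,0,0,0,0,1],[0,0,0,0,0,0,1],[0,0,0,0,0,0,1],[0,0,0,0,0,0,1],[0,0,0,0,0,0,1],[0,0,0,0,0,0,1],[0,0,0,0,0,0,1],[0,0,0,0,0,0,1]]}}

```text
time: 23.1
eef_pos: [0.5328, -0.1387, 0.2805]
tcp_rot: [-0.705, 0.049, -0.049, 0.705]
contact_force: [-0.3, -0.2, 0.4]
opening: -0.002
```

Run:
```python
from h import *
s=get_state();print(s["time"],s["eef_pos"],s["contact_force"],s["opening"])
b=read_camera("scene");w=read_camera("wrist");t=read_camera("top")
c=lambda i:cv2.resize(i[175:305,200:430],(708,400))
cv2.imwrite("pics/cmp4.png",np.vstack([c(b),np.hstack([cv2.resize(w,(266,200)),cv2.resize(t[180:320,160:460],(442,200))])]))
```

```text
23.1 [ 0.53275627 -0.1386792   0.2805274 ] [-0.30305984 -0.21254418  0.431789  ] -0.001826475755261033
```

View pics/cmp4.png

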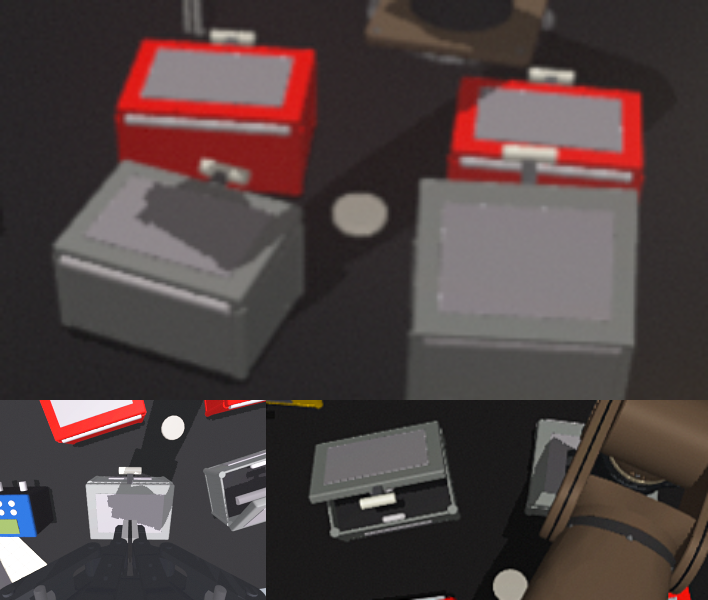

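The right lid has sunk nearly shut and the left one still stands half open. Descending to just above the right panel.

Request:
{"name": "carry_out", "arguments": {"moves": [[0,0,0,0,0,0,1],[0,0,0,0,0,0,1],[0,0,0,0,0.02,0,1],[0,0,0,0,0.03,0,1],[0,0,0,0,0.03,0,1],[0,0,0,0,0.03,0,1],[0,0,0,0,0.02,0,1],[0,0,0,0,0.01,0,1],[0,0,0,0,0.006,0,1],[0,0,0,0,0,0,1]]}}

```text
time: 24.5
eef_pos: [0.5328, -0.1387, 0.1345]
tcp_rot: [0.705, -0.049, 0.049, -0.705]
contact_force: [0.5, 0.2, -0.1]
opening: -0.002
```

Request:
{"name": "carry_out", "arguments": {"moves": [[0,0,0,0,0.004,0,1],[0,0,0,0,0.003,0,1],[0,0,0,0,0,0,1]]}}

```text
time: 24.88
eef_pos: [0.5327, -0.1386, 0.1275]
tcp_rot: [-0.705, 0.049, -0.049, 0.705]
contact_force: [0.5, -1.0, 0.0]
opening: -0.002
```

Request:
{"name": "carry_out", "arguments": {"moves": [[0,0,0,0,0.0025,0,1],[0,0,0,0,0.0025,0,1],[0,0,0,0,0,0,1]]}}

```text
time: 25.25
eef_pos: [0.5326, -0.1386, 0.1222]
tcp_rot: [-0.705, 0.049, -0.048, 0.706]
contact_force: [0.2, -0.0, 0.2]
opening: 0.003
```

Request:
{"name": "carry_out", "arguments": {"moves": [[0,0,0,0,0.002,0,1],[0,0,0,0,0.002,0,1],[0,0,0,0,0,0,1]]}}

```text
time: 25.62
eef_pos: [0.5326, -0.1386, 0.1183]
tcp_rot: [-0.705, 0.049, -0.049, 0.705]
contact_force: [-0.3, -1.1, -0.0]
opening: -0.0
```

Request:
{"name": "carry_out", "arguments": {"moves": [[0,0,0,0,0.0015,0,1],[0,0,0,0,0.0015,0,1],[0,0,0,0,0,0,1]]}}

```text
time: 26.0
eef_pos: [0.5328, -0.1387, 0.1156]
tcp_rot: [-0.705, 0.049, -0.049, 0.705]
contact_force: [0.2, 0.2, 1.0]
opening: 0.002
```

Request:
{"name": "carry_out", "arguments": {"moves": [[0,0,0,0,0.001,0,1],[0,0,0,0,0.001,0,1],[0,0,0,0,0,0,1]]}}

```text
time: 26.38
eef_pos: [0.5327, -0.1387, 0.1146]
tcp_rot: [0.705, -0.049, 0.048, -0.705]
contact_force: [-2.6, 1.3, 7.0]
opening: -0.002
```

Request:
{"name": "carry_out", "arguments": {"moves": [[0,0,0,0,0.001,0,1],[0,0,0,0,0,0,1]]}}

```text
time: 26.62
eef_pos: [0.5327, -0.1387, 0.114]
tcp_rot: [0.705, -0.049, 0.048, -0.705]
contact_force: [-4.2, 1.0, 7.6]
opening: -0.001
```

Request:
{"name": "carry_out", "arguments": {"moves": [[0,0,0,0,0.001,0,1],[0,0,0,0,0,0,1]]}}

```text
time: 26.88
eef_pos: [0.5325, -0.1387, 0.1124]
tcp_rot: [0.705, -0.049, 0.048, -0.705]
contact_force: [-1.9, 0.2, 5.5]
opening: 0.0
```

Request:
{"name": "carry_out", "arguments": {"moves": [[0,0,0,0,0.001,0,1],[0,0,0,0,0.001,0,1],[0,0,0,0,0,0,1]]}}

```text
time: 27.25
eef_pos: [0.5325, -0.1387, 0.1094]
tcp_rot: [0.705, -0.049, 0.048, -0.705]
contact_force: [-2.5, 0.2, 3.7]
opening: 0.002
```

Request:
{"name": "carry_out", "arguments": {"moves": [[0,0,0,0,0.001,0,1],[0,0,0,0,0,0,1]]}}

```text
time: 27.5
eef_pos: [0.5328, -0.1387, 0.1084]
tcp_rot: [0.705, -0.049, 0.049, -0.705]
contact_force: [-2.3, 0.4, 2.4]
opening: 0.001
```

Request:
{"name": "carry_out", "arguments": {"moves": [[0,0,0,0,0.001,0,1],[0,0,0,0,0,0,1]]}}

```text
time: 27.75
eef_pos: [0.5329, -0.1387, 0.1084]
tcp_rot: [-0.705, 0.049, -0.049, 0.705]
contact_force: [-4.4, 1.0, 7.8]
opening: 0.001
```

Request:
{"name": "carry_out", "arguments": {"moves": [[0,0,0,0,0.001,0,1],[0,0,0,0,0,0,1],[0,0,0,0,0,0,1]]}}

```text
time: 28.12
eef_pos: [0.5329, -0.1387, 0.1083]
tcp_rot: [0.705, -0.049, 0.048, -0.705]
contact_force: [-5.5, 2.3, 12.2]
opening: 0.001
```

Request:
{"name": "carry_out", "arguments": {"moves": [[0,0,0,0,-0.003,0,1],[0,0,0,0,-0.01,0,1],[0,0,0,0,-0.03,0,1],[0,0,0,0,-0.04,0,1],[0,0,0,0,-0.04,0,1],[0,0,0,0,-0.04,0,1],[0,0,0,0,0,-0.03,1],[0,0,0,0,0,-0.05,1],[0,0,0,0,0,-0.05,1],[0,0,0,0,0,-0.05,1]]}}

```text
time: 29.38
eef_pos: [0.5079, -0.3184, 0.2698]
tcp_rot: [0.706, -0.048, 0.049, -0.705]
contact_force: [0.6, -0.2, -0.3]
opening: 0.002
```

Request:
{"name": "carry_out", "arguments": {"moves": [[0,0,0,0,0,-0.04,1],[0,0,0,0,0,-0.04,1],[0,0,0,0,0,0,1],[0,0,0,0,0,0,1]]}}

```text
time: 29.88
eef_pos: [0.4971, -0.3958, 0.2693]
tcp_rot: [-0.705, 0.049, -0.049, 0.706]
contact_force: [-0.1, 0.7, 0.1]
opening: -0.002
```

Run:
```python
from h import *
s=get_state();print(s["time"],s["eef_pos"],s["contact_force"],s["opening"])
b=read_camera("scene");t=read_camera("top");a=cv2.imread("pics/scene1.png");t1=cv2.imread("pics/top1.png")
c=lambda i:cv2.resize(i[200:320,200:420],(400,218))
d=lambda i:cv2.resize(i[180:320,100:560],(800,243))
cv2.imwrite("pics/fin.png",np.vstack([np.hstack([c(a),c(b)]),np.zeros((20,800,3),np.uint8),d(t)]))
def region(i,j,x0,y0,x1,y1):return np.abs(i[y0:y1,x0:x1].astype(int)-j[y0:y1,x0:x1]).mean().round(2)
print("scene R case diff",region(a,b,215,225,300,300),"L",region(a,b,325,235,410,310),"cap",region(a,b,305,235,328,253))
```

```text
29.875 [ 0.49707119 -0.39575163  0.26925818] [-0.08095471  0.71338827  0.11274516] -0.0023534554623392753
scene R case diff 2.04 L 17.36 cap 1.37
```

View pics/fin.png

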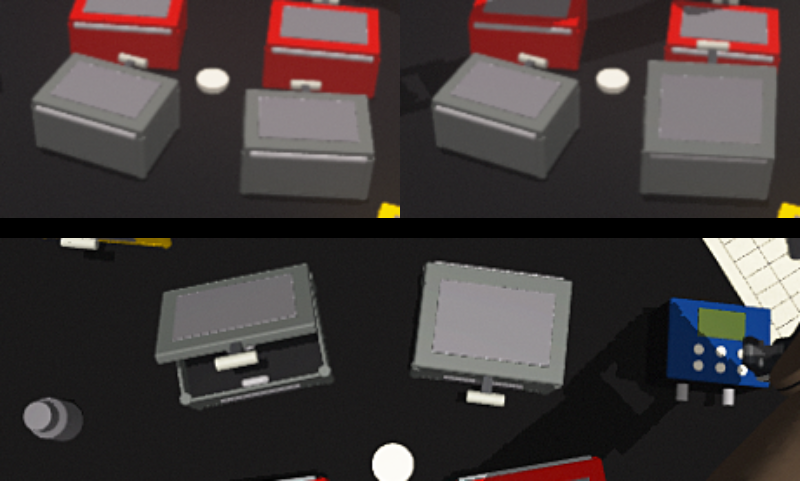

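The right case matches its starting picture and is shut. The left lid stands half open, and the cap, calibrator and analyser are where they were.

```bash
python3 -c "
from plant import *
print(sign_off())"
```

```text
the job is handed in; nothing more can be done
None
```

The job is done and handed in at about 30 s: the left lid stands about half open on its own, and the right one, with the worn hinge, is pressed fully home.

- **Test:** I pulled each lid out of its catch by the T-handle with a 35 N grip, raised it to about 45° and let go. The left lid held its place. The right lid sank visibly within a second and went on down to its catch.
- **Pressing home:** I pressed the right panel above its catch with the gripper shut. The press point dropped about 6 mm and then met a hard stop. The highest force read was about 12 N straight down (about 14 N in total), under the 25 N limit.
- **Last checks:** The scene picture of the right case matches the one from the start. The left lid is still half open after about 21 s. The cap matches its starting picture, and the calibrator and analyser look unmoved by eye. The gripper touches nothing.

I did not see or feel a distinct snap. That the catch closed rests on the drop to a hard stop and on the matching picture. Forces were read only at the end of each move call, so brief peaks in between were not seen. No check failed or disagreed.

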